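# Shift the saw's gearbox into third

### The arm

A 6-joint arm with a two-finger parallel gripper is mounted at the origin on the work surface. World frame = base frame: x ahead of the robot, y to its left, z up, the work surface at z = 0. Lengths are in m, angles in degrees, forces in N, time in s.
With the tool pointing down it reaches from about 0.325 to 0.775 m from the base axis. Payload 9.3 kg.
Tool frame: the origin (TCP) lies midway between the tips of the shut fingers; the grasp point (between the pads) lies 19 mm behind it; z points along the fingers, y is the direction in which the jaws open and shut (so a half turn about z gives the same grasp; the last joint's range is limited). The gripper opens to 85 mm and grips with 20 to 120 N. Pads are 22 mm wide; open, the fingers measure 114 mm over their backs; the gripper's body (76 mm by 85 mm) begins 54 mm behind the grasp point. The pads swing forward as they close: fully open they stand 13 mm farther back than shut.
Start: joints at [-72.456, 14.817, 1.232, 76.415, 0, 81.257], TCP at [0.244, -0.493, 0.231] pointing down, gripper open.
Joint ranges: [-174.27, 174.27], [-52.1, 104.24], [-59.71, 78.15], [-110.17, 111.67], [-87.03, 83.33], [-180, 180]. Speed limits (degrees/s): [127.2, 127.2, 159.86, 180, 180, 180].

### API

Orientations are given as a 3x3 rotation matrix whose columns are the frame's x, y, z axes.
In Python, from plant import telemetry, get_image, camera_model, finish_job, nets gives the robot as it stands.
- The arm moves only by the tool carry_out, never from a script. Its argument "rows" is a list of rows, each an object with "offset": the shift along the tool's x, y, z in mm, a list of three; "dr": the turn, a rotation vector about the tool's x, y, z in rad, a list of three; "jaw": the opening, from 0 (shut) to 1 (fully open). In form: [{"offset": [x, y, z], "dr": [ax, ay, az], "jaw": jaw}, ...]. A call has 1 to 5 rows; each row is the pose to reach, as a shift and turn from the pose commanded when the call began, along the tool's axes at that moment; what a row does not reach only later rows make up. A row lasts 1/8 s, in which the tool goes at most 62.5 mm and 10.7 degrees, less where a joint would pass 70% of its speed; a pose out of reach is approached as far as the arm can. A call with a gripper value outside its range is refused whole. The fingers move at their own pace and stop on an object; "force" is the grip in N (left out, the last holds). Time passes only in rows, so rows that repeat a pose let the fingers close. It gives the time, the measured TCP pose, the force and the opening at its end, in the units of the state.
- telemetry.read_state(): the state, without advancing time (a new reading comes with each control period).
- get_image(name): name is "scene" or "side" or "wrist"; returns the picture (420x560x3 uint8, blue, green, red); there is no depth.
- camera_model(name): a dict with "fx", "fy", "cx", "cy" (pixels), "world_from_camera" (4x4, takes a point from camera to world coordinates). Camera axes: x right, y down, z forward; pixel columns grow to the right and rows downward; lengths in m; the calibration is good to about 2 mm. The wrist camera is an equidistant fisheye: a pixel r from the principal point sees the ray r / f radians off the axis. A picture is of the moment at which its call begins: read the wrist's pose just before it. camera_model takes no time and is no camera call; for the wrist camera it gives the pose at the moment of the call.
- finish_job(): hands the job in, once; it reports no verdict.
Trained networks look in the newest picture that a camera, given by its name, has taken for a name from the list of things; names that differ only in an ending like _2 or _b are one class to them, and where a whole thing is asked for, a point or a joint stands for the part that bears it (a point fixed in the world has none). Each returns a list of dicts, best first, with "p" (0 to 1); they miss things now and then, are a little off and sometimes report something else, mostly with a low value. They report only what shows in the picture. A call takes as long as a camera call.
- nets.cut_out(label, camera): "mask" (420x560 bool, what is visible of it) and "extent" ([centre column, centre row, width, height] in pixels, round what is visible of it).
The state is a dict: "time": time; "q": joint angles; "joint_velocities": joint speeds; "effort": joint torques, N m; "eef_pos": TCP position; "eef_rot": TCP orientation; "wrist_force": force on the tool from outside, world axes, zero at the start; "moment": the same for the moment, N m; "finger_gap": opening from 0.0 (shut) to 1.0 (fully open).
Only numpy, scipy, OpenCV 4.12 (cv2) and the standard library are available. Lean on these libraries where they do the work, as an engineer would, in place of code of your own. Each camera call takes 0.05 s, during which the arm holds its last target. There are 200 camera calls.

### The job

Put the bandsaw's speed gearbox into third: push its gear lever with the fingers out of the left-hand leg of the H-shaped gate, across to the right-hand leg, then away from the robot until it is fully home in the far right slot, and let go. Only push the lever: do not take it between the fingers and do not pull its knob up. Leave the loose things round the gearbox standing where they are.

Things in the scene. Friction and masses are not known exactly. Their poses are not given: they have to be found in the camera images.
- gearbox: White gearbox 170 (x) x 200 (y) x 98 mm high, fixed to the bench; round grey motor (top 109 mm up) on its far side out to x = +260 mm. Origin: centre of its underside. x points across the box away from the robot ('forward'), y left, z up; turned up to 0.4 rad either way. The lever's 12 mm stem pivots about the point 20 mm above the origin and comes up through the H-shaped gate in the top.
- gate_mid (a point): Middle of the H, on the top face of the steel gate plate, 98 mm above the gearbox origin; axes as the gearbox. Two legs along x at y = +20 (left) and -20 mm (right), 18 mm wide, 66 mm long, joined at x = 0 by a cross channel along y, 20 mm wide. Steel tongues between the legs block the stem: it can change legs only with fore within about 0.05 rad of zero.
- slot3 (a point): Far end of the right leg, where the stem ends up in third: 22 mm in x and -20 mm in y from gate_mid, on the plate's top face. Small raised black dots stand beside the slots: 1 dot far left, 2 near left, 3 far right, 4 near right.
- lever_fore (a joint): Lean f of the lever along the box's x, rad: 0 = in the cross channel, +0.30 = fully forward (slots 1, 3), -0.30 = fully back (2, 4), end stops. Starts anywhere in the left leg. Takes 2 to 3 N at the knob; stays where left. Knob centre in the gearbox frame, s = lever_across: x = 160 sin f, y = -160 cos f sin s, z = 20 + 160 cos f cos s mm.
- lever_across (a joint): Lean s of the lever along the box's y, rad: -0.278 = left leg, +0.278 = right leg (towards -y), the end stops. Same stiffness; stays where it is left.
- knob (a joint): How far the knob is pulled up along the stem, m: 0 = down (held by a spring, about 8 N), 0.015 = fully up. It must stay down.
- knob_mid (a point): Centre of the black cylindrical knob on the lever, 36 mm diameter and 55 mm long along the stem (27.5 mm above and below this point); about 180 mm above the bench with the lever upright; below it some 55 mm of bare 12 mm steel stem above the plate. Its z axis runs up the stem, its x axis forward.
- bar_offcut: Bystander: steel round bar offcut standing on end, 32 mm dia., 75 mm tall, left of the gearbox; loose. Origin at the centre of its underside.
- oil_bottle: Bystander: grey plastic bottle, 48 mm dia., 120 mm tall, standing right of the gearbox; loose. Origin at the centre of its underside.
- flat_offcut: Bystander: dark steel block 50 x 30 x 25 mm lying near the gearbox's near right corner; loose. Origin at the centre of its underside.

How it is judged (in metres and radians):
On the way, in this order (a step that is already met when the one before it is completed fails the run):
1. the lever is across in the right-hand leg, level with the cross channel (value of joint lever_across above 0.2 rad and value of joint lever_fore between -0.15 and 0.15 rad).
2. the lever is home in the far right slot (value of joint lever_across above 0.2 rad and value of joint lever_fore above 0.25 rad), for 0.1 s.
At the end, for the whole second after the job is handed in: The lever stands at rest in the far right slot (across above 0.2 rad, fore above 0.25 of 0.30 rad), its knob down within 4 mm, and each loose thing within 30 mm of where it was (all of step 2 and value of joint knob below 0.004 m and velocity of joint lever_fore between -0.05 and 0.05 rad/s and distance of each of bar_offcut, oil_bottle, flat_offcut from where it was at the start of the episode below 0.03 m); the robot touches nothing.
It fails at once if the knob is pulled up by more than 8 mm (value of joint knob above 0.008 m).
It fails at once if the lever's knob or stem is taken between the fingers (the grasp point within 13 mm of its axis) (x of the grasp point in the frame of knob_mid between -0.013 and 0.013 m and y of the grasp point in the frame of knob_mid between -0.013 and 0.013 m and z of the grasp point in the frame of knob_mid between -0.075 and 0.03 m).
It fails at once if a loose thing is moved more than 30 mm, lifted or knocked over (distance of any of bar_offcut, oil_bottle, flat_offcut from where it was at the start of the episode above 0.03 m or angle between any of bar_offcut, oil_bottle, flat_offcut's own z axis and vertical above 0.5 rad).
It also fails if it takes over 58 s, if anything falls off the work surface, if the arm or the gripper's body presses on something with over 40 N, if the wrist force passes 120 N, or if a joint passes its speed limit or range.

## Working session

There is one attempt and no reset: what is moved stays moved. The work goes in short steps, Python scripts to look and compute and a tool call to move; the robot and the scene stay as the last step left them, time stands still between calls to the robot, and variables do not carry over. Pictures are saved under pics/ and viewed, about 8 in all and at most 12, crops included, and the job is handed in when it is done.

Besides the shell and the picture viewer there is one more tool, called as a command line: name --argument value ..., lists and objects as JSON in quotes. carry_out: Moves the arm, as the interface text tells. Its arguments: {"type":"object","properties":{"rows":{"type":"array","items":{"type":"object","properties":{"offset":{"type":"array","items":{"type":"number"}},"dr":{"type":"array","items":{"type":"number"}},"jaw":{"type":"number"}}}},"force":{"type":"number"}},"required":["rows"]}

```bash
ls; mkdir -p pics; cat > look.py <<'E'
import numpy as np, cv2
from plant import telemetry, get_image, camera_model, finish_job, nets
E
python3 - <<'E'
from look import *
s=telemetry.read_state(); print(s['time'],s['eef_pos'],np.round(s['eef_rot'],3))
ims=[get_image(n) for n in('scene','side')]
for n,i in zip(('scene','side'),ims):
    cv2.imwrite(f'pics/{n}1.png',i); m=camera_model(n); print(n,m['fx'],m['cx'],m['cy'],np.round(m['world_from_camera'],3).tolist())
    for l in('gearbox','knob_mid','bar_offcut','oil_bottle','flat_offcut'):
        print(l,[(round(d['p'],2),np.round(d['extent'],1).tolist()) for d in nets.cut_out(l,n)][:2])
E
```

```text
pics
0.0 [ 0.24348562 -0.49287555  0.2306707 ] [[ 0.897  0.443 -0.   ]
 [ 0.443 -0.897  0.001]
 [ 0.    -0.001 -1.   ]]
scene 484.9163103860729 289.59119502964853 195.01711160093265 [[0.274, 0.675, -0.684, 1.245], [0.961, -0.207, 0.182, -0.158], [-0.019, -0.708, -0.706, 0.87], [0.0, 0.0, 0.0, 1.0]]
gearbox [(0.6, [316.8, 237.0, 146.8, 158.4])]
knob_mid [(0.9, [314.1, 174.3, 25.1, 26.2])]
bar_offcut [(0.88, [353.6, 191.8, 12.6, 32.5])]
oil_bottle [(0.96, [239.8, 245.9, 22.7, 46.4])]
flat_offcut [(0.67, [228.6, 216.2, 13.1, 22.0])]
side 472.35599421280955 271.8360866108233 210.79005943658305 [[-0.83, -0.36, 0.425, 0.173], [-0.557, 0.56, -0.613, 0.531], [-0.018, -0.746, -0.666, 0.704], [0.0, 0.0, 0.0, 1.0]]
gearbox [(0.66, [222.2, 267.4, 194.3, 124.5])]
knob_mid [(0.71, [254.4, 226.7, 25.5, 35.5])]
bar_offcut [(0.82, [233.1, 337.4, 26.8, 39.5])]
oil_bottle [(0.93, [287.3, 198.5, 24.6, 43.2])]
flat_offcut [(0.69, [346.4, 244.3, 29.6, 24.6])]
```

```bash
python3 - <<'E'
import cv2,numpy as np
a=cv2.imread('pics/scene1.png')[120:340,190:440];b=cv2.imread('pics/side1.png')[160:380,110:380]
a=cv2.resize(a,None,fx=2.3,fy=2.6) if 0 else cv2.resize(a,None,fx=3,fy=2.7)
cv2.imwrite('pics/c1.png',cv2.resize(cv2.imread('pics/scene1.png')[120:340,190:440],None,fx=2.7,fy=2.7,interpolation=2))
cv2.imwrite('pics/c2.png',cv2.resize(b,None,fx=2.7,fy=2.7,interpolation=2))
E
```

```text
(no output)
```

View pics/c1.png

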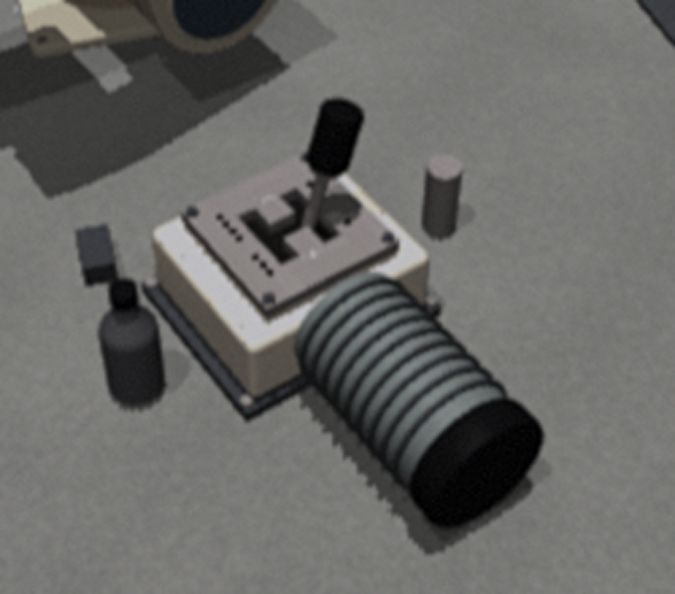

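View pics/c2.png

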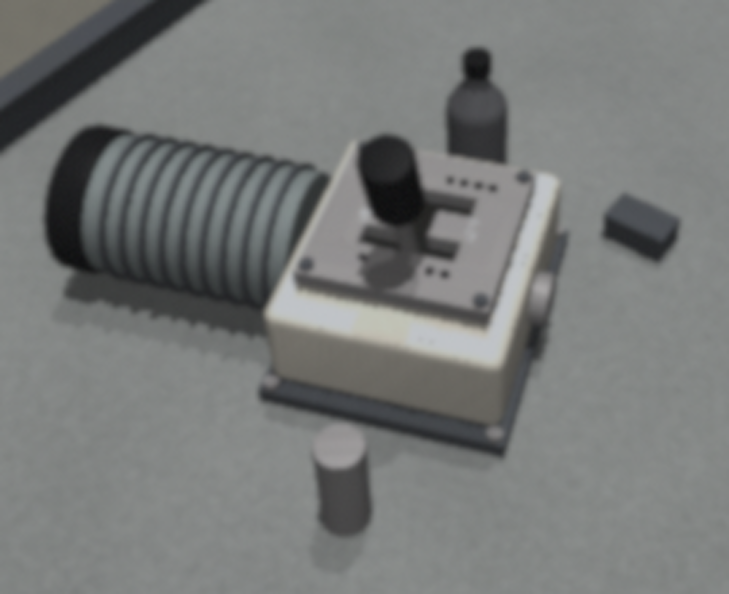

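Both views show the lever in the left leg, leaning clearly forward. The bolts on the plate are visible, so I fit the pose from those plus the knob.

```bash
cat > fit.py <<'E'
from look import *
from scipy.optimize import least_squares
def proj(n,P):
    m=camera_model(n); T=np.linalg.inv(m['world_from_camera']); c=np.atleast_2d(P)@T[:3,:3].T+T[:3,3]
    return np.c_[m['fx']*c[:,0]/c[:,2]+m['cx'],m['fy']*c[:,1]/c[:,2]+m['cy']]
def world(p,P): 
    c,s=np.cos(p[2]),np.sin(p[2]); return np.atleast_2d(P)@np.array([[c,-s,0],[s,c,0],[0,0,1]]).T+[p[0],p[1],0]
def knob(f,s,L=.16): return np.array([L*np.sin(f),-L*np.cos(f)*np.sin(s),.02+L*np.cos(f)*np.cos(s)])
E
python3 - <<'E'
from fit import *
B={'scene':{(-1,-1):(192,212),(1,-1):(267,299),(1,1):(389,238)},'side':{(1,1):(306,264),(-1,1):(480,300),(-1,-1):(524,177)}}
off={'scene':(190,120),'side':(110,160)}
K={'scene':(314.1,174.3),'side':(254.4,226.7)}
def res(p):
    r=[]
    for n in B:
        for k,v in B[n].items():
            r.append(proj(n,world(p,[k[0]*p[3],k[1]*p[4],.1]))[0]-(np.array(v)/2.7+off[n]))
        r.append(proj(n,world(p,knob(p[5],p[6])))[0]-K[n])
    return np.concatenate(r)
o=least_squares(res,[.6,-.1,0,.07,.08,.15,-.278],loss='soft_l1')
p=o.x; print(np.round(p,4)); print(np.round(res(p).reshape(-1,2),1).tolist())
print('knob',world(p,knob(p[5],p[6])))
np.save('p.npy',p)
tiles=[]
for n in B:
    im=cv2.imread(f'pics/{n}1.png'); x,y=off[n]; im=cv2.resize(im[y:y+220,x:x+260],None,fx=2.7,fy=2.7,interpolation=2)
    def dr(P,c):
        q=((proj(n,world(p,np.array(P)))-off[n])*2.7); cv2.polylines(im,[np.int32(q)],False,c,1)
    for y0 in(.02,-.02): dr([[a,y0+b,.098] for a,b in((-.033,-.009),(.033,-.009),(.033,.009),(-.033,.009),(-.033,-.009))],(0,255,0))
    dr([[-.01,.02,.098],[-.01,-.02,.098],[.01,-.02,.098],[.01,.02,.098]],(0,255,0))
    for z in(0,.09): dr([[a*.085,b*.1,z] for a,b in((-1,-1),(1,-1),(1,1),(-1,1),(-1,-1))],(0,0,255))
    dr([knob(p[5],p[6],L) for L in(.078,.1325,.1875)],(0,255,255))
    tiles.append(im)
cv2.imwrite('pics/o1.png',cv2.resize(np.vstack([t[:500,:] for t in tiles]),None,fx=.8,fy=.8)[:800,:])
cv2.imwrite('pics/o1.png',np.hstack([t[60:480,100:500] for t in tiles]))
E
```

```text
[ 0.5257  0.0487  0.3057  0.0583  0.0583  0.019  -0.2731]
[[-0.7, -0.8], [0.2, -0.5], [-0.5, -0.7], [-0.3, -3.3], [-0.7, -0.3], [-0.2, -0.0], [-0.3, -0.5], [-0.6, -0.1]]
knob [[0.5155682  0.09076742 0.17404048]]
```

View pics/o1.png

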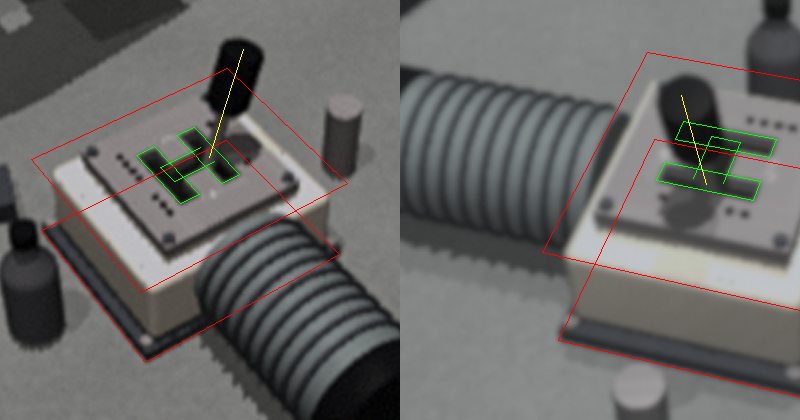

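Box at (0.526, 0.049), yaw 0.306. The outline falls on the foot flange and the H lines up. The lever reads f≈0.02, so it's already level with the cross channel. Next I shut and align the tool, lift it, and read the pose.

carry_out --rows '[{"offset":[0,0,-20],"dr":[0,0,0.154],"jaw":0},{"offset":[0,0,-40],"dr":[0,0,0.154],"jaw":0}]' --force 40

```text
time: 0.85
eef_pos: [0.2435, -0.493, 0.2717]
eef_rot: [[0.955, 0.298, -0.0], [0.298, -0.955, 0.0], [-0.0, -0.0, -1.0]]
wrist_force: [0.1, 0.2, -0.0]
finger_gap: 0.603
```

```bash
cat >> fit.py <<'E'
def tool_box():
    s=telemetry.read_state(); p=np.load('p.npy'); c,q=np.cos(p[2]),np.sin(p[2]); Rb=np.array([[c,-q,0],[q,c,0],[0,0,1]])
    print('t',round(s['time'],2),'tcp box mm',np.round(1e3*Rb.T@(s['eef_pos']-[p[0],p[1],0]),1),'F box',np.round(Rb.T@s['wrist_force'],1),'gap',round(s['finger_gap'],3))
    return s,Rb,p
E
python3 - <<'E'
from fit import *
s,Rb,p=tool_box(); R=np.array(s['eef_rot']); print(np.round(Rb.T@R,3))
t=np.array([p[0],p[1],0])+Rb@[.003,.105,.27]
print('offset',np.round(1e3*R.T@(t-s['eef_pos'])))
E
```

```text
t 0.85 tcp box mm [-432.1 -431.7  271.7] F box [ 0.2  0.2 -0. ] gap 0.603
[[ 1.    -0.003  0.   ]
 [-0.003 -1.     0.   ]
 [-0.    -0.    -1.   ]]
offset [ 433. -538.    2.]
```

carry_out --rows '[{"offset":[36,-45,0],"dr":[0,0,0],"jaw":0},{"offset":[72,-90,0],"dr":[0,0,0],"jaw":0},{"offset":[108,-135,0],"dr":[0,0,0],"jaw":0},{"offset":[144,-180,0],"dr":[0,0,0],"jaw":0},{"offset":[180,-225,0],"dr":[0,0,0],"jaw":0}]'

```text
time: 1.48
eef_pos: [0.348, -0.2228, 0.2715]
eef_rot: [[0.954, 0.3, 0.001], [0.3, -0.954, -0.0], [0.0, 0.001, -1.0]]
wrist_force: [0.4, -0.2, 0.5]
finger_gap: -0.002
```

carry_out --rows '[{"offset":[36,-45,0],"dr":[0,0,0],"jaw":0},{"offset":[72,-90,0],"dr":[0,0,0],"jaw":0},{"offset":[108,-135,0],"dr":[0,0,0],"jaw":0},{"offset":[144,-180,0],"dr":[0,0,0],"jaw":0},{"offset":[180,-225,0],"dr":[0,0,0],"jaw":0}]'

```text
time: 2.1
eef_pos: [0.4523, 0.0461, 0.2716]
eef_rot: [[0.954, 0.3, 0.001], [0.3, -0.954, -0.0], [0.001, 0.0, -1.0]]
wrist_force: [1.3, -0.3, 1.0]
finger_gap: -0.005
```

carry_out --rows '[{"offset":[36,-45,0],"dr":[0,0,0],"jaw":0},{"offset":[73,-88,0],"dr":[0,0,0],"jaw":0},{"offset":[73,-88,0],"dr":[0,0,0],"jaw":0}]'

```text
time: 2.48
eef_pos: [0.4958, 0.1531, 0.2705]
eef_rot: [[0.953, 0.304, -0.001], [0.304, -0.953, 0.0], [-0.001, -0.001, -1.0]]
wrist_force: [0.3, 0.2, -0.6]
finger_gap: -0.001
```

```bash
python3 - <<'E'
from fit import *
s,Rb,p=tool_box()
ims=[]
for n,(x,y) in (('scene',(190,80)),('side',(110,100))):
    im=get_image(n)
    print(n,[(round(d['p'],2),np.round(d['extent'],1).tolist()) for d in nets.cut_out('knob_mid',n)][:2])
    ims.append(cv2.resize(im[y:y+240,x:x+200],None,fx=2,fy=2,interpolation=2))
cv2.imwrite('pics/v2.png',np.hstack(ims))
E
```

```text
t 2.48 tcp box mm [  3.  108.5 270.5] F box [ 0.4  0.1 -0.6] gap -0.001
scene [(0.83, [314.0, 172.1, 17.0, 26.1]), (0.21, [316.0, 235.2, 150.8, 164.3])]
side [(0.85, [253.3, 224.8, 21.4, 35.3])]
```

View pics/v2.png

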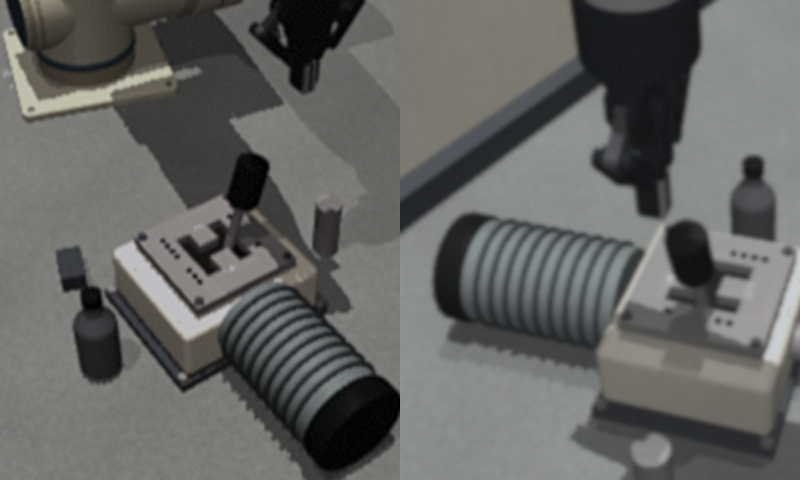

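The tool is clear, above and left of the box. I refine the lever angle by matching the knob silhouette.

```bash
cat >> fit.py <<'E'
def lever(fs,ss,show=True):
    p=np.load('p.npy'); M={}
    for n in('scene','side'):
        get_image(n); d=nets.cut_out('knob_mid',n)
        d=[e for e in d if e['extent'][2]<45]
        if d and d[0]['p']>.4: M[n]=d[0]['mask']
    best=[]
    th=np.linspace(0,2*np.pi,24)
    for f in fs:
        for s in ss:
            ax=knob(f,s,1)-[0,0,.02]; u=np.cross(ax,[0,1,0]); u/=np.linalg.norm(u); v=np.cross(ax,u)
            P=np.vstack([knob(f,s,L)+.018*(np.cos(th)[:,None]*u+np.sin(th)[:,None]*v) for L in(.1325,.1875)])
            q=[]
            for n,m in M.items():
                im=np.zeros((420,560),np.uint8); cv2.fillConvexPoly(im,cv2.convexHull(np.int32(np.round(proj(n,world(p,P))*16))),1,shift=4)
                q.append((m&(im>0)).sum()/(m|(im>0)).sum())
            best.append((np.mean(q),f,s,q))
    best.sort(key=lambda b:-b[0])
    if show: print([(round(b[0],3),round(b[1],3),round(b[2],3),np.round(b[3],2).tolist()) for b in best[:4]],list(M))
E
python3 - <<'E'
from fit import *
lever(np.arange(-.1,.16,.01),[-.278,-.25])
E
```

```text
[(np.float64(0.888), np.float64(0.01), -0.278, [0.89, 0.88]), (np.float64(0.878), np.float64(0.03), -0.25, [0.9, 0.86]), (np.float64(0.871), np.float64(0.02), -0.278, [0.88, 0.86]), (np.float64(0.862), np.float64(0.02), -0.25, [0.87, 0.85])] ['scene', 'side']
```

carry_out --rows '[{"offset":[0,0,55],"dr":[0,0,0],"jaw":0},{"offset":[0,0,113],"dr":[0,0,0],"jaw":0},{"offset":[0,0,113],"dr":[0,0,0],"jaw":0},{"offset":[0,10,113],"dr":[0,0,0],"jaw":0},{"offset":[0,20,113],"dr":[0,0,0],"jaw":0}]'

```text
time: 3.5
eef_pos: [0.5029, 0.1303, 0.1608]
eef_rot: [[0.954, 0.3, 0.004], [0.3, -0.954, 0.0], [0.004, 0.001, -1.0]]
wrist_force: [0.2, 0.1, 0.5]
finger_gap: 0.002
```

carry_out --rows '[{"offset":[0,8,0],"dr":[0,0,0],"jaw":0},{"offset":[0,16,0],"dr":[0,0,0],"jaw":0},{"offset":[0,24,0],"dr":[0,0,0],"jaw":0},{"offset":[0,32,0],"dr":[0,0,0],"jaw":0},{"offset":[0,40,0],"dr":[0,0,0],"jaw":0}]'

```text
time: 4.12
eef_pos: [0.5176, 0.0937, 0.1655]
eef_rot: [[0.953, 0.301, 0.015], [0.301, -0.954, 0.003], [0.015, 0.002, -1.0]]
wrist_force: [-4.5, 10.0, 51.8]
finger_gap: -0.001
```

```bash
python3 - <<'E'
from fit import *
tool_box(); lever(np.arange(-.1,.16,.02),np.arange(-.28,.3,.03))
E
```

```text
t 4.12 tcp box mm [  5.9  45.3 165.5] F box [-1.3 10.9 51.8] gap -0.001
[(np.float64(0.593), np.float64(0.02), np.float64(-0.07), [0.79, 0.4]), (np.float64(0.569), np.float64(0.04), np.float64(-0.07), [0.77, 0.36]), (np.float64(0.567), np.float64(0.04), np.float64(-0.04), [0.75, 0.38]), (np.float64(0.564), np.float64(-0.02), np.float64(-0.1), [0.73, 0.4])] ['scene', 'side']
```

There's 52 N upward on the tool, so the knob top is catching under the finger's knuckle (the force on the lever is downward, so the knob isn't being pulled). I back off, raise the tool and look.

carry_out --rows '[{"offset":[0,-10,0],"dr":[0,0,0],"jaw":0},{"offset":[0,-20,0],"dr":[0,0,0],"jaw":0},{"offset":[0,-20,-23],"dr":[0,0,0],"jaw":0},{"offset":[0,-20,-23],"dr":[0,0,0],"jaw":0}]'

```text
time: 4.82
eef_pos: [0.5082, 0.1116, 0.1832]
eef_rot: [[0.954, 0.3, 0.004], [0.3, -0.954, 0.0], [0.004, 0.001, -1.0]]
wrist_force: [1.1, 1.3, 0.3]
finger_gap: -0.003
```

```bash
python3 - <<'E'
from fit import *
tool_box(); lever(np.arange(-.1,.16,.02),np.arange(-.28,.3,.03))
ims=[]
for n,(x,y) in (('scene',(220,60)),('side',(150,100))):
    ims.append(cv2.resize(get_image(n)[y:y+200,x:x+200],None,fx=2,fy=2,interpolation=2))
cv2.imwrite('pics/v3.png',np.hstack(ims))
E
```

```text
t 4.83 tcp box mm [  2.3  65.3 183.2] F box [1.5 0.9 0.3] gap -0.003
[(np.float64(0.665), np.float64(0.02), np.float64(-0.19), [0.88, 0.45]), (np.float64(0.656), np.float64(0.02), np.float64(-0.16), [0.86, 0.45]), (np.float64(0.654), np.float64(0.0), np.float64(-0.19), [0.85, 0.46]), (np.float64(0.651), np.float64(0.04), np.float64(-0.16), [0.9, 0.4])] ['scene', 'side']
```

View pics/v3.png

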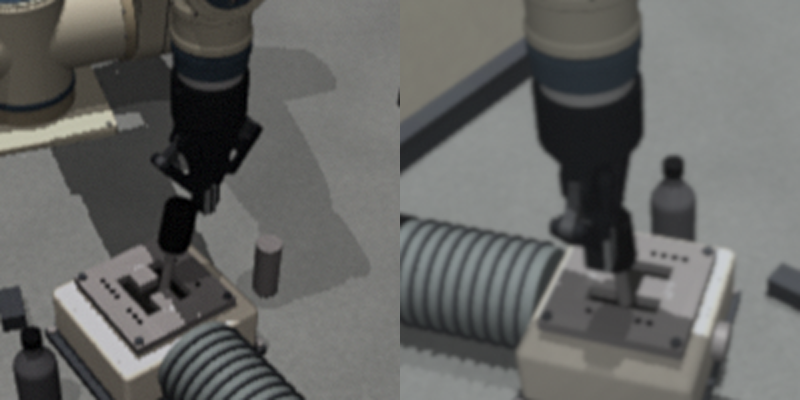

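The knuckles stick out along the jaw axis about 40 mm above the tips. At z=0.183 the tips still overlap the top 20 mm of the knob and the knuckles clear it, so I carry on pushing across.

carry_out --rows '[{"offset":[0,8,0],"dr":[0,0,0],"jaw":0},{"offset":[0,16,0],"dr":[0,0,0],"jaw":0},{"offset":[0,24,0],"dr":[0,0,0],"jaw":0},{"offset":[0,32,0],"dr":[0,0,0],"jaw":0},{"offset":[0,40,0],"dr":[0,0,0],"jaw":0}]'

```text
time: 5.75
eef_pos: [0.5194, 0.0731, 0.1813]
eef_rot: [[0.954, 0.3, 0.0], [0.3, -0.954, -0.0], [0.0, 0.0, -1.0]]
wrist_force: [-1.7, 1.4, 1.4]
finger_gap: 0.0
```

```bash
python3 - <<'E'
from fit import *
tool_box(); lever(np.arange(-.1,.16,.02),np.arange(-.28,.3,.03))
E
```

```text
t 5.75 tcp box mm [  1.3  25.1 181.3] F box [-1.2  1.8  1.4] gap 0.0
[(np.float64(0.635), np.float64(0.02), np.float64(0.02), [0.85, 0.42]), (np.float64(0.634), np.float64(0.02), np.float64(0.05), [0.83, 0.44]), (np.float64(0.632), np.float64(0.0), np.float64(0.02), [0.83, 0.44]), (np.float64(0.622), np.float64(0.04), np.float64(0.05), [0.86, 0.38])] ['scene', 'side']
```

Only 2 N now and the lever is following, so I keep going across.

carry_out --rows '[{"offset":[0,8,0],"dr":[0,0,0],"jaw":0},{"offset":[0,16,0],"dr":[0,0,0],"jaw":0},{"offset":[0,24,0],"dr":[0,0,0],"jaw":0},{"offset":[0,32,0],"dr":[0,0,0],"jaw":0}]'

```text
time: 6.45
eef_pos: [0.5288, 0.0426, 0.181]
eef_rot: [[0.954, 0.3, -0.001], [0.3, -0.954, 0.0], [-0.001, -0.0, -1.0]]
wrist_force: [-0.8, 1.6, -1.4]
finger_gap: 0.004
```

carry_out --rows '[{"offset":[0,4,0],"dr":[0,0,0],"jaw":0},{"offset":[0,6,0],"dr":[0,0,0],"jaw":0}]'

```text
time: 6.7
eef_pos: [0.5306, 0.0371, 0.1811]
eef_rot: [[0.954, 0.3, -0.0], [0.3, -0.954, 0.0], [-0.0, -0.0, -1.0]]
wrist_force: [-1.7, 1.0, -0.8]
finger_gap: 0.001
```

```bash
python3 - <<'E'
from fit import *
tool_box(); lever(np.arange(-.1,.16,.02),np.arange(0,.3,.03))
E
```

```text
t 6.7 tcp box mm [  1.2 -12.5 181.1] F box [-1.3  1.5 -0.8] gap 0.001
[(np.float64(0.468), np.float64(0.02), np.float64(0.24), [0.47]), (np.float64(0.464), np.float64(0.02), np.float64(0.27), [0.46]), (np.float64(0.464), np.float64(0.0), np.float64(0.24), [0.46]), (np.float64(0.458), np.float64(0.0), np.float64(0.21), [0.46])] ['side']
```

carry_out --rows '[{"offset":[0,3,0],"dr":[0,0,0],"jaw":0},{"offset":[0,5,0],"dr":[0,0,0],"jaw":0}]'

```text
time: 7.15
eef_pos: [0.5321, 0.0327, 0.1813]
eef_rot: [[0.954, 0.3, -0.0], [0.3, -0.954, 0.0], [0.0, -0.0, -1.0]]
wrist_force: [-0.6, 0.9, -1.0]
finger_gap: 0.003
```

carry_out --rows '[{"offset":[0,3,0],"dr":[0,0,0],"jaw":0},{"offset":[0,3,0],"dr":[0,0,0],"jaw":0}]'

```text
time: 7.4
eef_pos: [0.5329, 0.03, 0.1811]
eef_rot: [[0.954, 0.3, -0.0], [0.3, -0.954, 0.001], [-0.0, -0.001, -1.0]]
wrist_force: [-1.9, 3.7, -1.8]
finger_gap: -0.001
```

carry_out --rows '[{"offset":[0,3,0],"dr":[0,0,0],"jaw":0},{"offset":[0,3,0],"dr":[0,0,0],"jaw":0}]'

```text
time: 7.65
eef_pos: [0.5334, 0.0278, 0.1809]
eef_rot: [[0.954, 0.301, -0.001], [0.301, -0.954, 0.002], [-0.001, -0.002, -1.0]]
wrist_force: [-2.1, 7.3, -1.2]
finger_gap: 0.001
```

```bash
python3 - <<'E'
from fit import *
tool_box(); lever(np.arange(-.1,.16,.02),np.arange(0.1,.3,.03))
E
```

```text
t 7.65 tcp box mm [  1.1 -22.3 180.9] F box [ 0.1  7.6 -1.2] gap 0.001
[(np.float64(0.673), np.float64(0.02), np.float64(0.28), [0.87, 0.47]), (np.float64(0.668), np.float64(0.0), np.float64(0.28), [0.87, 0.46]), (np.float64(0.645), np.float64(0.04), np.float64(0.28), [0.87, 0.42]), (np.float64(0.614), np.float64(-0.02), np.float64(0.28), [0.79, 0.44])] ['scene', 'side']
```

It's at the end stop: force is rising (7.6 N) and the silhouette gives s≈0.28, f≈0.02. I back off and go round to the near side.

carry_out --rows '[{"offset":[0,-37,0],"dr":[0,0,0],"jaw":0},{"offset":[-30,-37,0],"dr":[0,0,0],"jaw":0},{"offset":[-62,-37,0],"dr":[0,0,0],"jaw":0},{"offset":[-62,-7,0],"dr":[0,0,0],"jaw":0},{"offset":[-62,23,0],"dr":[0,0,0],"jaw":0}]'

```text
time: 8.48
eef_pos: [0.4819, -0.0146, 0.182]
eef_rot: [[0.954, 0.301, 0.002], [0.301, -0.954, -0.001], [0.001, 0.002, -1.0]]
wrist_force: [0.7, 1.3, -0.2]
finger_gap: -0.0
```

```bash
python3 - <<'E'
from fit import *
tool_box(); lever(np.arange(-.1,.16,.02),np.arange(0.1,.3,.03))
ims=[]
for n,(x,y) in (('scene',(200,60)),('side',(150,100))):
    ims.append(cv2.resize(get_image(n)[y:y+200,x:x+200],None,fx=2,fy=2,interpolation=2))
cv2.imwrite('pics/v4.png',np.hstack(ims))
E
```

```text
t 8.47 tcp box mm [-60.8 -47.2 182. ] F box [ 1.1  1.  -0.2] gap -0.0
[(np.float64(0.87), np.float64(0.02), np.float64(0.28), [0.87, 0.87]), (np.float64(0.84), np.float64(0.04), np.float64(0.28), [0.87, 0.81]), (np.float64(0.828), np.float64(0.0), np.float64(0.28), [0.86, 0.8]), (np.float64(0.812), np.float64(0.02), np.float64(0.25), [0.75, 0.88])] ['scene', 'side']
```

View pics/v4.png

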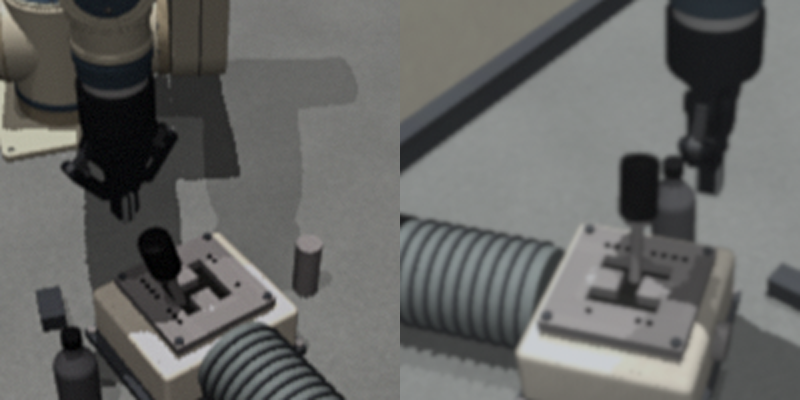

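The lever stands in the right leg (s≈0.28, f≈0.02) with the fingers on the near side. Now I push it forward.

carry_out --rows '[{"offset":[12,-3,9],"dr":[0,0,0],"jaw":0},{"offset":[24,-3,9],"dr":[0,0,0],"jaw":0},{"offset":[34,-3,9],"dr":[0,0,0],"jaw":0},{"offset":[42,-3,9],"dr":[0,0,0],"jaw":0},{"offset":[50,-3,9],"dr":[0,0,0],"jaw":0}]'

```text
time: 9.4
eef_pos: [0.5289, 0.0045, 0.1724]
eef_rot: [[0.954, 0.3, -0.0], [0.3, -0.954, -0.0], [-0.0, 0.0, -1.0]]
wrist_force: [-3.0, -1.2, 1.7]
finger_gap: -0.004
```

```bash
python3 - <<'E'
from fit import *
tool_box(); lever(np.arange(-.1,.34,.02),np.arange(0.19,.3,.03))
E
```

```text
t 9.4 tcp box mm [-10.3 -43.1 172.4] F box [-3.2 -0.2  1.7] gap -0.004
[(np.float64(0.792), np.float64(0.12), np.float64(0.28), [0.82, 0.77]), (np.float64(0.787), np.float64(0.14), np.float64(0.28), [0.82, 0.75]), (np.float64(0.737), np.float64(0.12), np.float64(0.25), [0.69, 0.78]), (np.float64(0.736), np.float64(0.1), np.float64(0.28), [0.81, 0.67])] ['scene', 'side']
```

carry_out --rows '[{"offset":[7,0,0],"dr":[0,0,0],"jaw":0},{"offset":[14,0,0],"dr":[0,0,0],"jaw":0},{"offset":[20,0,0],"dr":[0,0,0],"jaw":0},{"offset":[25,0,0],"dr":[0,0,0],"jaw":0}]'

```text
time: 10.1
eef_pos: [0.5527, 0.0119, 0.1721]
eef_rot: [[0.954, 0.3, -0.0], [0.3, -0.954, 0.0], [-0.0, -0.0, -1.0]]
wrist_force: [-1.9, 0.0, -0.7]
finger_gap: -0.007
```

carry_out --rows '[{"offset":[3,0,0],"dr":[0,0,0],"jaw":0},{"offset":[3,0,0],"dr":[0,0,0],"jaw":0}]'

```text
time: 10.35
eef_pos: [0.5554, 0.0127, 0.1722]
eef_rot: [[0.954, 0.3, 0.0], [0.3, -0.954, -0.0], [0.0, 0.0, -1.0]]
wrist_force: [-1.4, -0.2, -1.0]
finger_gap: 0.003
```

```bash
python3 - <<'E'
from fit import *
tool_box(); lever(np.arange(.1,.34,.02),np.arange(0.19,.3,.03))
E
```

```text
t 10.35 tcp box mm [ 17.5 -43.2 172.2] F box [-1.4  0.2 -1. ] gap 0.003
[(np.float64(0.798), np.float64(0.3), np.float64(0.28), [0.82, 0.77]), (np.float64(0.789), np.float64(0.28), np.float64(0.28), [0.8, 0.78]), (np.float64(0.753), np.float64(0.28), np.float64(0.25), [0.72, 0.79]), (np.float64(0.733), np.float64(0.32), np.float64(0.28), [0.74, 0.72])] ['scene', 'side']
```

Nearly home, but no end-stop force yet. I push in 3 mm steps until it rises.

carry_out --rows '[{"offset":[3,0,0],"dr":[0,0,0],"jaw":0},{"offset":[3,0,0],"dr":[0,0,0],"jaw":0}]'

```text
time: 10.8
eef_pos: [0.5581, 0.0136, 0.1723]
eef_rot: [[0.954, 0.3, 0.0], [0.3, -0.954, -0.0], [0.0, 0.0, -1.0]]
wrist_force: [-1.0, 0.1, 0.3]
finger_gap: -0.001
```

carry_out --rows '[{"offset":[3,0,0],"dr":[0,0,0],"jaw":0},{"offset":[3,0,0],"dr":[0,0,0],"jaw":0}]'

```text
time: 11.05
eef_pos: [0.5606, 0.0145, 0.172]
eef_rot: [[0.954, 0.3, -0.001], [0.3, -0.954, -0.0], [-0.001, -0.0, -1.0]]
wrist_force: [-3.8, -1.8, -0.2]
finger_gap: -0.003
```

carry_out --rows '[{"offset":[3,0,0],"dr":[0,0,0],"jaw":0},{"offset":[3,0,0],"dr":[0,0,0],"jaw":0}]'

```text
time: 11.3
eef_pos: [0.563, 0.0153, 0.1719]
eef_rot: [[0.954, 0.3, -0.002], [0.3, -0.954, -0.0], [-0.002, -0.0, -1.0]]
wrist_force: [-5.8, -1.7, -0.8]
finger_gap: -0.0
```

carry_out --rows '[{"offset":[3,0,0],"dr":[0,0,0],"jaw":0},{"offset":[3,0,0],"dr":[0,0,0],"jaw":0}]'

```text
time: 11.55
eef_pos: [0.5653, 0.0162, 0.1716]
eef_rot: [[0.954, 0.3, -0.003], [0.3, -0.954, -0.0], [-0.003, -0.001, -1.0]]
wrist_force: [-8.0, -1.7, -0.2]
finger_gap: -0.0
```

The force climbs steadily to 8 N, so the lever is on its end stop. I let go by backing straight off.

carry_out --rows '[{"offset":[-15,0,0],"dr":[0,0,0],"jaw":0},{"offset":[-45,0,0],"dr":[0,0,0],"jaw":0},{"offset":[-95,0,0],"dr":[0,0,0],"jaw":0},{"offset":[-110,0,-50],"dr":[0,0,0],"jaw":0},{"offset":[-110,0,-60],"dr":[0,0,0],"jaw":0}]'

```text
time: 12.18
eef_pos: [0.4617, -0.0172, 0.2355]
eef_rot: [[0.954, 0.299, 0.006], [0.299, -0.954, -0.001], [0.006, 0.003, -1.0]]
wrist_force: [0.1, -0.3, -0.8]
finger_gap: -0.001
```

carry_out --rows '[{"offset":[0,0,0],"dr":[0,0,0],"jaw":0},{"offset":[0,0,0],"dr":[0,0,0],"jaw":0}]'

```text
time: 12.42
eef_pos: [0.4618, -0.0166, 0.2314]
eef_rot: [[0.954, 0.3, -0.001], [0.3, -0.954, 0.0], [-0.0, -0.0, -1.0]]
wrist_force: [0.1, 0.7, -1.2]
finger_gap: -0.003
```

```bash
python3 - <<'E'
from fit import *
tool_box(); lever(np.arange(.1,.36,.01),np.arange(0.2,.3,.02))
ims=[]
for n,(x,y) in (('scene',(200,100)),('side',(150,160))):
    ims.append(cv2.resize(get_image(n)[y:y+220,x:x+220],None,fx=1.8,fy=1.8,interpolation=2))
    for l in('bar_offcut','oil_bottle','flat_offcut'):
        print(l,[(round(d['p'],2),np.round(d['extent'],1).tolist()) for d in nets.cut_out(l,n)][:1])
cv2.imwrite('pics/v5.png',np.hstack(ims))
E
```

```text
t 12.43 tcp box mm [-80.5 -43.  231.4] F box [ 0.3  0.6 -1.2] gap -0.003
[(np.float64(0.847), np.float64(0.31), np.float64(0.28), [0.84, 0.85]), (np.float64(0.847), np.float64(0.3), np.float64(0.28), [0.84, 0.85]), (np.float64(0.844), np.float64(0.32), np.float64(0.28), [0.86, 0.83]), (np.float64(0.834), np.float64(0.29), np.float64(0.28), [0.84, 0.83])] ['scene', 'side']
bar_offcut [(0.57, [355.0, 193.3, 12.0, 35.2])]
oil_bottle [(0.57, [239.8, 245.1, 21.8, 44.5])]
flat_offcut [(0.58, [225.8, 212.2, 14.3, 18.3])]
bar_offcut [(0.73, [236.6, 336.9, 25.1, 41.4])]
oil_bottle [(0.73, [287.1, 199.7, 20.0, 42.2])]
flat_offcut [(0.84, [349.3, 243.1, 26.8, 22.8])]
```

View pics/v5.png

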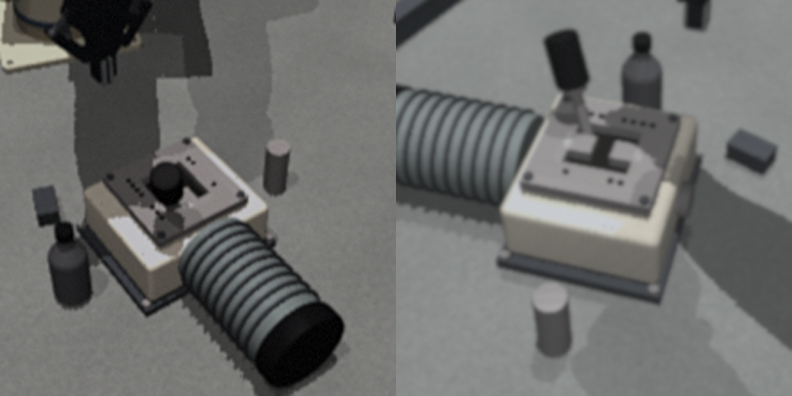

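The pictures show the lever in the far right slot with the fingers well clear, and the loose things standing in place. I hand in.

```bash
python3 -c "
from look import *
print(finish_job())"
```

```text
the job is handed in; nothing more can be done
None
```

The gearbox is in third. With the fingers shut, I pushed the lever across to the right-hand leg, then forward to its end stop in the far right slot. Then I let go, backed clear and handed in at about 12.5 s of the 58 s.

**Last checks:**
- **Lever:** matching the knob's outline in both cameras gives across ≈ 0.28 rad and fore ≈ 0.30–0.31 rad. At each stop the push force rose steadily to about 8 N.
- **Knob:** the outline matches with the knob down (overlap about 0.85), but its height was not measured separately.
- **Loose things:** their outlines shifted by at most about 5 pixels, which I put down to the networks' scatter. They look unmoved and upright in the final picture.
- **Robot:** the tool hangs free of everything.

**One mishap:** my first push across was too low, and the knob caught under a finger knuckle. That put about 52 N of vertical force on the wrist (limit 120 N), pressing the knob down rather than pulling it up. I backed off, raised the tool about 23 mm and finished the push at a few newtons. I could not rule out from the readings that the 40 N limit on the gripper's body was touched, but I believe the contact was on the finger linkage.

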